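# Set out a prescription for the pharmacist's check

### The arm

A 6-joint arm with a two-finger parallel gripper is mounted at the origin on a cart in front of the work surface, level with it; the furniture and walls round the work are solid. World frame = base frame: x ahead of the robot, y to its left, z up, the work surface at z = 0. Lengths are in m, angles in rad, forces in N, time in s.
With the tool pointing down it reaches from about 0.3 to 0.75 m from the base axis. Payload 8.5 kg.
Tool frame: the origin (TCP) lies midway between the tips of the shut fingers; the grasp point (between the pads) lies 19 mm behind it; z points along the fingers, y is the line along which they close (so a half turn about z gives the same grasp; the last joint's range is limited). The gripper opens to 88 mm and grips with 3 to 60 N. Pads are 18 mm wide; open, the fingers measure 123 mm over their backs; the gripper's body (75 mm by 187 mm) begins 45 mm behind the grasp point.
Start: joints at [1.065, 0.381, 1.297, -0, 1.464, -0.215], TCP at [0.158, 0.527, 0.239] pointing down, gripper open.
Joint ranges: [-3.11, 3.11], [-0.89, 2.33], [0.22, 2.48], [-1.42, 4.56], [0.17, 2.85], [-2.88, 2.88]. Speed limits (rad/s): [2.39, 2.39, 3.14, 3.14, 3.14, 3.14].

### API

Orientations are given as a 3x3 rotation matrix whose columns are the frame's x, y, z axes.
In Python, from workcell import r gives the robot as it stands.
- The arm moves only by the tool carry_out, never from a script. Its argument "deltas" is one flat list of numbers, 4 for each row, row after row: the shift along the tool's x, y, z in cm, then the turn about the tool's z in degrees. In form: [dx, dy, dz, spin, dx, dy, dz, spin, ...]. A call has exactly 5 rows; each row is the pose to reach, as a shift and turn from the pose commanded when the call began, along the tool's axes at that moment; what a row does not reach only later rows make up. A row lasts 1/12 s, in which the tool goes at most 41.7 mm and 7.16 degrees, less where a joint would pass 70% of its speed; a pose out of reach is approached as far as the arm can. A call with a gripper value outside its range is refused whole. "fingers" is the opening, from 0 (shut) to 1 (fully open), set as the call begins (left out, the last holds). The fingers move at their own pace and stop on an object; the grip force is fixed at half the most. Time passes only in rows, so rows that repeat a pose let the fingers close, or fill a call up. It gives the time, the measured TCP pose, the force, the opening and the grip force at its end, in the units of the state.
- r.state(): the state, without advancing time (a new reading comes with each control period).
- r.snapshot(name): name is "scene" or "top" or "wrist"; returns a dict with "frame" (420x560x3 uint8, red, green, blue), "fx", "fy", "cx", "cy" (pixels), "view" (4x4, takes a point from world to camera coordinates). Camera axes: x right, y up, looking along -z (the intrinsics and any distortion apply to the point x, -y, -z); pixel columns grow to the right and rows downward; lengths in m; the calibration is good to about 2 mm. A picture is of the moment at which its call begins. There is no depth.
- r.sign_off(): hands the job in; it is judged then, once.
The state is a dict: "clock": time; "qpos": joint angles; "qd": joint speeds; "effort": joint torques, N m; "position": TCP position; "tcp_rot": TCP orientation; "contact_force": force on the tool from outside, world axes, zero at the start; "torque": the same for the moment, N m; "gripper_width": opening from 0.0 (shut) to 1.0 (fully open); "gripper_force": force on a finger pad.
Only numpy, scipy, OpenCV 4.12 (cv2) and the standard library are available. Lean on these libraries where they do the work, as an engineer would, in place of code of your own. Each camera call takes 0.05 s, during which the arm holds its last target. There are 200 camera calls.

### The job

Set this prescription out for checking in the row of three steel dishes: stand the small brown stock bottle in the middle dish, the vial in the dish on the side of the bottle where the notebook lies, and the rubber stamp in the dish on the bottle's other side, each upright in the centre of its dish. Lay the tablet cutter flat on top of the closed notebook, at its centre and with its long side along the notebook's long side. Knock nothing over and leave the calculator and the tape roll where they are.

Things in the scene. Friction and masses are not known exactly. Their poses are not given: they have to be found in the camera images.
- stock_bottle: small brown glass stopper bottle with orange tablets and a dark brown flat cap, loose, round, body 57 mm in diameter up to about 65 mm high, then a shoulder and neck, cap 49 mm in diameter from 92 to 101 mm high; standing; origin at the centre of its base, z up its axis; 0.08 to 0.15 kg
- filled_vial: single capsule vial, white with a teal screw cap, loose, standing alone on the open worktop in front of the dishes (not one of those in the carton or basket); round, 31 mm in diameter, 62 mm high; origin at the centre of its base, z up its axis; about 0.03 kg
- rubber_stamp: round reddish-brown rubber stamp with a knob handle, loose, standing on its foot; foot 38 mm in diameter, 65 mm high, grip it by the knob (about 25 to 30 mm wide) at 45 to 60 mm height; origin at the centre of its foot, z up its axis; about 0.05 kg
- cutter: closed tablet cutter, a small flat blue box with a clear lid that stays shut, loose, 87 mm long (x) by 41 mm wide (y) by 26 mm high; origin at the centre of its underside, z up; grip it across its width (y); about 0.045 kg
- dish_left: one of three alike shallow square steel dishes, fixed to the worktop, 80 mm square outside, 74 mm inside, rim 8 mm above the worktop, floor 3 mm above it; origin at the centre of the underside, on the worktop; z up. The row of dishes runs roughly left-right with 125 mm between centres, turned up to 7 degrees. This is the leftmost (largest y)
- dish_mid: one of three alike shallow square steel dishes, fixed to the worktop, 80 mm square outside, 74 mm inside, rim 8 mm above the worktop, floor 3 mm above it; origin at the centre of the underside, on the worktop; z up. The row of dishes runs roughly left-right with 125 mm between centres, turned up to 7 degrees. This is the middle one
- dish_right: one of three alike shallow square steel dishes, fixed to the worktop, 80 mm square outside, 74 mm inside, rim 8 mm above the worktop, floor 3 mm above it; origin at the centre of the underside, on the worktop; z up. The row of dishes runs roughly left-right with 125 mm between centres, turned up to 7 degrees. This is the rightmost (smallest y)
- book: closed purple notebook, fixed, lying flat at the left end (y above 0) or the right end (y below 0) of the work area, 210 mm long (x) by 152 mm wide (y); its long side runs roughly left-right; its cover carries things at 11 mm above the worktop (the spiral edge stands 14 mm); origin at the centre of its underside, z up
- calc: grey desk calculator, loose, 135 mm (x) by 85 mm (y) by 26 mm, lying at the other end from the notebook; not to be moved; origin at the centre of its underside
- tape: roll of brown packing tape, loose, lying flat beyond the right-hand dish, 92 mm in diameter, 48 mm high; not to be moved; origin at the centre of its underside
Not all that is in view belongs to the job. What is shaped like the rubber_stamp but yellow is not meant.

How it is judged:
By the outcome, as a careful person would: the job done as asked, in the order asked, and still so for the second after the job is handed in, with the robot touching nothing.
It also fails if it takes over 99 s, if anything falls off the work surface, if the arm or the gripper's body presses on something with over 40 N, if the wrist force passes 120 N, or if a joint passes its speed limit or range.

## Working session

There is one attempt and no reset: what is moved stays moved. The work goes in short steps, Python scripts to look and compute and a tool call to move; the robot and the scene stay as the last step left them, time stands still between calls to the robot, and variables do not carry over. Pictures are saved under pics/ and viewed, at most 17 in all, crops included, and the job is handed in when it is done.

Besides the shell and the picture viewer there is one more tool, called after "Emit:" as name(argument=value, ...) on one line, values as JSON. carry_out: Moves the arm, as the interface text tells. Its arguments: {"type":"object","properties":{"deltas":{"type":"array","items":{"type":"number"}},"fingers":{"type":"number"}},"required":["deltas"]}

```bash
mkdir -p pics; cat > h.py <<'E'
import numpy as np, cv2
from workcell import r
def snap(n,f):
    s=r.snapshot(n); cv2.imwrite('pics/'+f+'.png',s['frame'][:,:,::-1]); 
    np.savez('pics/'+f+'.npz',**{k:s[k] for k in s if k!='frame'},frame=s['frame']); return s
def load(f): return np.load('pics/'+f+'.npz')
def w(s,u,v,z):
    V=np.array(s['view']); R=V[:3,:3]; c=-R.T@V[:3,3]
    d=R.T@np.array([(u-s['cx'])/s['fx'],-(v-s['cy'])/s['fy'],-1.])
    return c+d*(z-c[2])/d[2]
def px(s,p):
    V=np.array(s['view']); q=V[:3,:3]@p+V[:3,3]
    return s['cx']+s['fx']*q[0]/-q[2], s['cy']-s['fy']*q[1]/-q[2]
E
python3 - <<'E'
from h import *
for n in('scene','top'):
    s=snap(n,n+'0'); print(n,[k for k in s],s['fx'],s['cx'],s['cy'],np.round(s['view'],3).tolist())
print(r.state())
E
```

```text
scene ['frame', 'fx', 'fy', 'cx', 'cy', 'view'] 426.59789013865026 279.6767393183908 206.91807643865596 [[0.473, -0.881, 0.023, -0.283], [0.455, 0.266, 0.85, -0.269], [-0.755, -0.391, 0.526, -0.652], [0.0, 0.0, 0.0, 1.0]]
top ['frame', 'fx', 'fy', 'cx', 'cy', 'view'] 522.5460058836231 281.76944366695983 212.69398827817076 [[-0.002, -1.0, 0.01, -0.028], [0.998, -0.001, 0.066, -0.549], [-0.066, 0.01, 0.998, -1.582], [0.0, 0.0, 0.0, 1.0]]
{'clock': 0.1, 'qpos': array([ 1.06471828e+00,  3.81132373e-01,  1.29809640e+00, -3.91910735e-05,
        1.46360774e+00, -2.15290941e-01]), 'qd': array([-0.00092045, -0.00147665, -0.00266989,  0.00062877,  0.0001688 ,
       -0.00013336]), 'effort': array([ 3.67920758e-03, -4.38650036e+01, -2.24912488e+01,  7.14902021e-02,
        3.42400884e-02, -6.13845896e-05]), 'position': array([0.15758096, 0.52670136, 0.23822737]), 'tcp_rot': array([[-9.58019647e-01,  2.86701991e-01, -5.68883527e-04],
       [ 2.86702465e-01,  9.58019035e-01, -1.10684019e-03],
       [ 2.27667963e-04, -1.22347495e-03, -9.99999226e-01]]), 'contact_force': array([ 0.32526614,  0.43738553, -0.55337244]), 'torque': array([ 0.02192857, -0.00022248, -0.07034557]), 'gripper_force': 0.0, 'gripper_width': 0.9986988149104197}
```

View pics/top0.png

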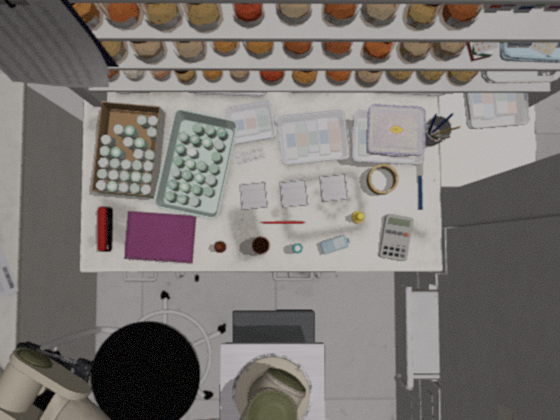

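View pics/scene0.png

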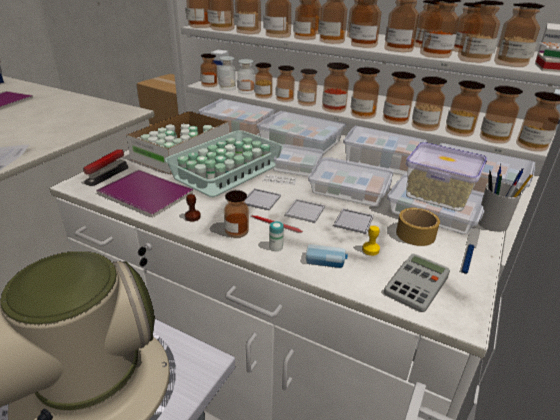

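The notebook (160,237 in top) is on the left, so the vial goes left and the stamp goes right.

Candidates in the top view:
- **Bottle:** the brown one at (260,245). The shelf jars look similar but aren't on the worktop.
- **Vial:** the lone teal-capped one at (297,248). The ones in the carton and basket are not meant.
- **Stamp:** the reddish one at (220,246). The yellow one at (358,217) is not meant.
- **Cutter:** the blue box at (335,244).

A red stick lies at (283,222), in front of the dishes.

```bash
python3 - <<'E'
from h import *
f=load('top0')['frame'][:,:,::-1]
a=cv2.resize(f[172:270,200:360],None,fx=5,fy=5,interpolation=cv2.INTER_CUBIC);cv2.imwrite('pics/c1.png',a)
E
```

```text
(no output)
```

View pics/c1.png

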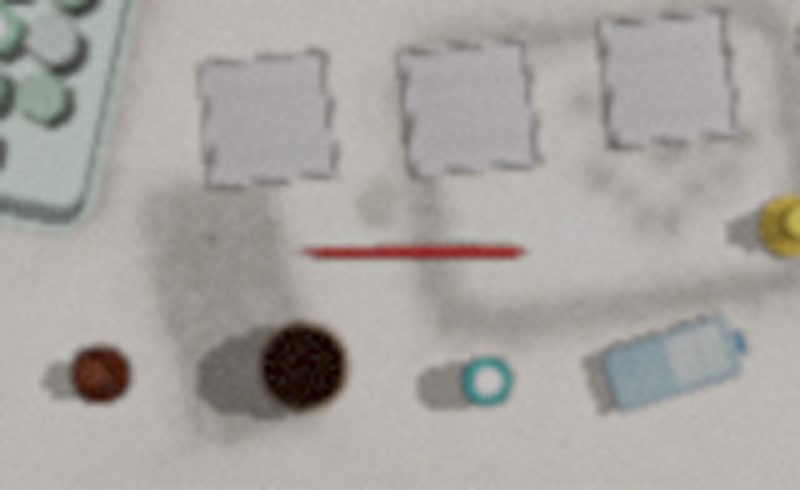

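```bash
python3 - <<'E'
from h import *
s=load('top0')
g=lambda x,y,z: w(s,200+(x+.5)/5-.5,172+(y+.5)/5-.5,z)
for n,x,y,z in [('bottle',304,366,.101),('vial',488,381,.062),('stamp',101,374,.063),('cut1',603,345,.026),('cut2',727,315,.026),('cut3',743,377,.026),('cut4',620,410,.026),('dl',267,120,.008),('dm',469,108,.008),('dr',669,79,.008),('pen1',303,252,.004),('pen2',525,252,.004)]:
    print(n,np.round(g(x,y,z),4))
for p in [(126,213),(196,214),(193,263),(126,260)]: print('book',np.round(w(s,*p,.011),4))
for q in [(358,217,.06),(382,180,.048)]: print(np.round(w(s,*q),3))
a=cv2.resize(s['frame'][:,:,::-1][205:270,118:204],None,fx=8,fy=8,interpolation=cv2.INTER_CUBIC);cv2.imwrite('pics/c2.png',a)
E
```

```text
bottle [0.451  0.0336 0.101 ]
vial [ 0.4421 -0.0743  0.062 ]
stamp [0.4467 0.155  0.063 ]
cut1 [ 0.4638 -0.1457  0.026 ]
cut2 [ 0.4819 -0.2214  0.026 ]
cut3 [ 0.4442 -0.2307  0.026 ]
cut4 [ 0.4243 -0.1558  0.026 ]
dl [0.6031 0.0594 0.008 ]
dm [ 0.6104 -0.0653  0.008 ]
dr [ 0.6283 -0.1892  0.008 ]
pen1 [0.5217 0.0373 0.004 ]
pen2 [ 0.5215 -0.0997  0.004 ]
book [0.5496 0.4485 0.011 ]
book [0.5462 0.2342 0.011 ]
book [0.3964 0.242  0.011 ]
book [0.406 0.446 0.011]
[ 0.533 -0.256  0.06 ]
[ 0.646 -0.332  0.048]
```

View pics/c2.png

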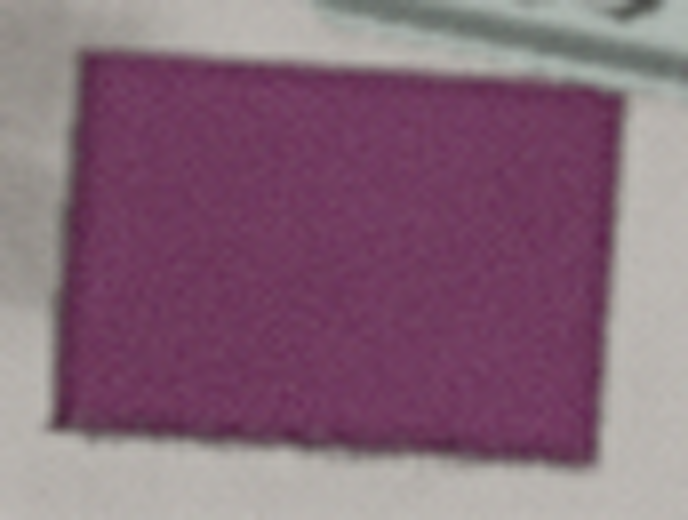

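```bash
python3 - <<'E'
from h import *
from scipy.optimize import minimize
from scipy.ndimage import map_coordinates as mc
s=load('top0'); im=cv2.GaussianBlur(cv2.cvtColor(s['frame'],cv2.COLOR_RGB2GRAY).astype(float),(0,0),.7)
def sq(x,y,t,h):
    l=np.linspace(-h*.95,h*.95,40); o=np.full(40,h)
    P=np.r_[np.c_[l,o],np.c_[l,-o],np.c_[o,l],np.c_[-o,l]]
    c,n=np.cos(t),np.sin(t); return np.c_[x+P[:,0]*c-P[:,1]*n,y+P[:,0]*n+P[:,1]*c,np.full(160,.006)]
def cost(p):
    q=np.array([px(s,a) for a in sq(*p)]); return mc(im,[q[:,1],q[:,0]],order=1).mean()
for x,y in[(.603,.059),(.612,-.065),(.628,-.189)]:
    best=min((minimize(cost,[x+a,y+b,.09,.039],method='Nelder-Mead',options=dict(initial_simplex=np.array([[x+a,y+b,.09,.039],[x+a+.004,y+b,.09,.039],[x+a,y+b+.004,.09,.039],[x+a,y+b,.14,.039],[x+a,y+b,.09,.041]]))) for a in(-.004,0,.004) for b in(-.004,0,.004)),key=lambda r:r.fun)
    print(np.round(best.x,4),round(best.fun,1))
C=np.array([w(s,118+(a+.5)/8-.5,205+(b+.5)/8-.5,.011)[:2] for a,b in[(82,52),(622,92),(595,465),(55,430)]])
print(np.round(C,4),C.mean(0),np.linalg.norm(C-np.roll(C,1,0),axis=1))
E
```

```text
[0.6026 0.0597 0.1159 0.0377] 152.4
[ 0.6104 -0.0639  0.1046  0.0385] 148.9
[ 0.6282 -0.188   0.102   0.0388] 147.3
[[0.5556 0.4431]
 [0.5399 0.2362]
 [0.3974 0.2452]
 [0.4111 0.4509]] [0.47598625 0.34385034] [0.144633   0.20747805 0.14281174 0.20608835]
```

```bash
cat >> h.py <<'E'
def plan(*wps,start=None):
    """wps: (x,y,z,deg of tool x in world,ncalls); prints the end shift of each call in tool axes (cm, deg)"""
    if start is None:
        t=r.state(); R=t['tcp_rot']; cur=np.r_[t['position'],np.degrees(np.arctan2(R[1,0],R[0,0]))]
        print('t',round(t['clock'],2),'pose',np.round(cur,4),'w',round(t['gripper_width'],3),'F',np.round(t['contact_force'],1))
    else: cur=np.array(start,float)
    for x,y,z,a,n in wps:
        tgt=np.array([x,y,z,a]); st=(tgt-cur)/n
        for i in range(n):
            b=np.radians(cur[3]); X=np.array([np.cos(b),np.sin(b)]); Y=np.array([np.sin(b),-np.cos(b)])
            print(' [%.2f %.2f %.2f | %.1f]'%(st[:2]@X*100,st[:2]@Y*100,-st[2]*100,-st[3]),end=''); cur=cur+st
        print()
E
python3 -c "
from h import *
plan((.451,.034,.239,90,3))"
```

```text
t 0.1 pose [1.576000e-01 5.267000e-01 2.382000e-01 1.633394e+02] w 0.999 F [ 0.3  0.4 -0.6]
 [-14.08 -12.93 -0.03 | 24.4] [-18.17 -5.94 -0.03 | 24.4] [-19.00 2.11 -0.03 | 24.4]
```

Emit:
carry_out(deltas=[-2,-1.8,0,4,-5,-4.6,0,9,-8.5,-7.8,0,14,-11.5,-10.5,0,19,-14.1,-12.9,0,24.4], fingers=1)

```text
clock: 0.52
position: [0.2561, 0.3611, 0.2385]
tcp_rot: [[-0.752, 0.66, -0.0], [0.66, 0.752, -0.0], [-0.0, -0.001, -1.0]]
contact_force: [1.3, 1.2, -0.4]
gripper_width: 0.999
gripper_force: 0.0
```

Emit:
carry_out(deltas=[-3.6,-1.2,0,5,-7.3,-2.4,0,10,-10.9,-3.6,0,15,-14.5,-4.8,0,20,-18.2,-5.9,0,24.4])

```text
clock: 0.93
position: [0.3545, 0.1971, 0.2387]
tcp_rot: [[-0.411, 0.911, -0.0], [0.911, 0.411, 0.0], [0.0, -0.0, -1.0]]
contact_force: [1.2, 0.2, 0.3]
gripper_width: 0.997
gripper_force: 0.0
```

Emit:
carry_out(deltas=[-4.1,0.5,0,6,-9,1,0,12,-13,1.5,0,17,-17,1.9,0,22,-19,2.1,0,24.4])

```text
clock: 1.35
position: [0.4536, 0.0314, 0.2384]
tcp_rot: [[0.004, 1.0, -0.0], [1.0, -0.004, -0.0], [-0.0, -0.0, -1.0]]
contact_force: [0.4, -0.2, -0.6]
gripper_width: 0.999
gripper_force: 0.0
```

```bash
python3 - <<'E'
from h import *
plan((.451,.034,.15,90,1),(.451,.034,.043,90,1))
s=snap('wrist','w1'); print(s['fx'],s['cx'],s['cy'],np.round(s['view'],3).tolist())
for n,p in dict(bottle=(.451,.0336,.101),vial=(.4421,-.0743,.062),stamp=(.4467,.155,.063)).items(): print(n,px(s,np.array(p)))
E
```

```text
t 1.35 pose [4.53600e-01 3.14000e-02 2.38400e-01 8.97434e+01] w 0.999 F [ 0.4 -0.2 -0.6]
 [0.26 -0.27 8.84 | -0.3]
 [0.00 0.00 10.70 | -0.0]
338.5812543522809 280.25247085227505 210.0699474105667 [[1.0, -0.005, -0.0, -0.453], [0.005, 0.947, -0.322, 0.012], [0.002, 0.322, 0.947, -0.402], [0.0, 0.0, 0.0, 1.0]]
bottle (np.float64(277.2296657397341), np.float64(194.25857491459365))
vial (np.float64(270.14135807821117), np.float64(280.1244891368585))
stamp (np.float64(271.4860621620584), np.float64(46.60978968421395))
```

View pics/w1.png

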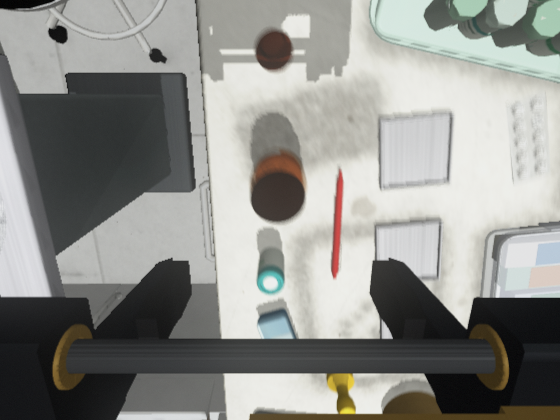

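The wrist picture agrees with the predictions: bottle cap (278,195), vial (271,281) and stamp (274,48). The left dish is at (416,150) and the mid dish at (408,249). I'll descend on the bottle.

Emit:
carry_out(deltas=[0.1,-0.1,2,0,0.3,-0.3,5,0,0.3,-0.3,8,0,0.3,-0.3,10.5,0,0.3,-0.3,12,0])

```text
clock: 1.82
position: [0.448, 0.038, 0.1163]
tcp_rot: [[-0.003, 1.0, -0.004], [1.0, 0.003, 0.001], [0.001, -0.004, -1.0]]
contact_force: [-0.3, 0.0, 0.6]
gripper_width: 1.003
gripper_force: 0.0
```

```bash
python3 - <<'E'
from h import *
plan((.451,.034,.043,90,1))
s=load('w1')
for z,c in ((.008,[(381,115),(451,112),(452,185),(381,189)]),(.008,[(376,222),(439,220),(439,278),(378,280)])):
    P=np.array([w(s,*p,z)[:2] for p in c]); print(P.mean(0),np.linalg.norm(P-np.roll(P,1,0),axis=1))
E
```

```text
t 1.82 pose [4.48000e-01 3.80000e-02 1.16300e-01 9.01474e+01] w 1.003 F [-0.3  0.   0.6]
 [-0.40 0.30 7.33 | 0.1]
[0.60458472 0.05525695] [0.08247879 0.07463487 0.08169229 0.08105007]
[ 0.60957306 -0.0662026 ] [0.07895411 0.07457366 0.07891026 0.07669901]
```

Emit:
carry_out(deltas=[-0.2,0.1,1.5,0,-0.4,0.3,3.5,0,-0.4,0.3,5.5,0,-0.4,0.3,6.8,0,-0.4,0.3,7.3,0])

```text
clock: 2.23
position: [0.4513, 0.0339, 0.044]
tcp_rot: [[-0.002, 1.0, -0.003], [1.0, 0.002, 0.001], [0.001, -0.003, -1.0]]
contact_force: [-0.6, -0.5, -0.6]
gripper_width: 0.997
gripper_force: 0.0
```

Emit:
carry_out(deltas=[0,0,0,0,0,0,0,0,0,0,0,0,0,0,0,0,0,0,0,0], fingers=0.5)

```text
clock: 2.65
position: [0.4524, 0.0337, 0.0463]
tcp_rot: [[-0.003, 1.0, 0.001], [1.0, 0.003, -0.0], [-0.0, 0.001, -1.0]]
contact_force: [-1.2, -0.6, 1.8]
gripper_width: 0.645
gripper_force: 0.6
```

Emit:
carry_out(deltas=[0,0,0,0,0,0,0,0,0,0,0,0,0,0,0,0,0,0,0,0])

```text
clock: 3.07
position: [0.4524, 0.0338, 0.0462]
tcp_rot: [[-0.002, 1.0, 0.001], [1.0, 0.002, -0.0], [-0.0, 0.001, -1.0]]
contact_force: [-2.2, 0.7, 5.9]
gripper_width: 0.628
gripper_force: 30.0
```

```bash
python3 -c "
from h import *
plan((.451,.034,.15,90,1),(.610,-.065,.15,90,1),(.610,-.065,.047,90,1))"
```

```text
t 3.07 pose [4.52400e-01 3.38000e-02 4.62000e-02 9.01412e+01] w 0.628 F [-2.2  0.7  5.9]
 [0.02 -0.14 -10.38 | 0.1]
 [-9.90 15.90 -0.00 | -0.0]
 [0.00 0.00 10.30 | -0.0]
```

The width reads 55 mm and the upward force is growing, so the pads are riding near the shoulder. I'll regrip a bit lower.

Emit:
carry_out(deltas=[0,0,0,0,0,0,0,0,0,0,0,0,0,0,0.2,0,0,-0.1,0.4,0], fingers=0.85)

```text
clock: 3.48
position: [0.4514, 0.0337, 0.0416]
tcp_rot: [[-0.002, 1.0, 0.0], [1.0, 0.002, -0.0], [-0.0, 0.0, -1.0]]
contact_force: [-0.2, -0.0, -0.4]
gripper_width: 0.85
gripper_force: 0.0
```

Emit:
carry_out(deltas=[0,0,0,0,0,0,0,0,0,0,0,0,0,0,0,0,0,0,0,0])

```text
clock: 3.9
position: [0.4513, 0.0337, 0.0418]
tcp_rot: [[-0.002, 1.0, 0.0], [1.0, 0.002, -0.0], [-0.0, 0.0, -1.0]]
contact_force: [0.1, -0.3, -0.2]
gripper_width: 0.85
gripper_force: 0.0
```

```bash
python3 -c "
from h import *
plan((.451,.034,.041,90,1))"
```

```text
t 3.9 pose [4.51300e-01 3.37000e-02 4.18000e-02 9.01363e+01] w 0.85 F [ 0.1 -0.3 -0.2]
 [0.03 -0.03 0.08 | 0.1]
```

Emit:
carry_out(deltas=[0,0,0.1,0,0,0,0.1,0,0,0,0.1,0,0,0,0.1,0,0,0,0.1,0], fingers=0.5)

```text
clock: 4.32
position: [0.4513, 0.0337, 0.0407]
tcp_rot: [[-0.002, 1.0, -0.0], [1.0, 0.002, -0.0], [-0.0, -0.0, -1.0]]
contact_force: [-1.1, 0.1, -0.4]
gripper_width: 0.628
gripper_force: 30.0
```

Emit:
carry_out(deltas=[0,0,0,0,0,0,0,0,0,0,0,0,0,0,0,0,0,0,0,0])

```text
clock: 4.73
position: [0.4512, 0.0337, 0.0407]
tcp_rot: [[-0.002, 1.0, -0.0], [1.0, 0.002, -0.0], [-0.0, -0.0, -1.0]]
contact_force: [-0.6, 0.6, -1.4]
gripper_width: 0.631
gripper_force: 30.0
```

Emit:
carry_out(deltas=[0,0,-0.2,0,0,0,-0.5,0,0,0,-1,0,0,0,-2,0,0,0,-3,0])

```text
clock: 5.15
position: [0.4511, 0.0337, 0.0714]
tcp_rot: [[-0.002, 1.0, -0.001], [1.0, 0.002, 0.0], [0.0, -0.001, -1.0]]
contact_force: [-0.1, -0.7, -0.5]
gripper_width: 0.632
gripper_force: 30.0
```

Emit:
carry_out(deltas=[0,0,-1,0,0,0.3,-2.2,0,-0.3,1,-3.4,0,-1,2.2,-4.3,0,-2,3.5,-5,0])

```text
clock: 5.57
position: [0.4865, 0.014, 0.1222]
tcp_rot: [[-0.003, 1.0, 0.001], [1.0, 0.003, -0.0], [-0.0, 0.001, -1.0]]
contact_force: [0.4, 0.5, -1.4]
gripper_width: 0.628
gripper_force: 30.0
```

Emit:
carry_out(deltas=[-1.4,2,0,0,-3.2,4.8,0,0,-5.2,8,0,0,-7,11,0,0,-7.9,12.4,0,0])

```text
clock: 5.98
position: [0.6132, -0.0671, 0.121]
tcp_rot: [[-0.001, 1.0, 0.002], [1.0, 0.001, -0.001], [-0.001, 0.002, -1.0]]
contact_force: [-1.0, -0.2, -0.8]
gripper_width: 0.631
gripper_force: 30.0
```

Emit:
carry_out(deltas=[0,0,0.5,0,0,0,1.5,0,0,0,2.5,0,0,0,3,0,0,0,3,0])

```text
clock: 6.4
position: [0.609, -0.064, 0.0892]
tcp_rot: [[-0.003, 1.0, -0.003], [1.0, 0.003, 0.001], [0.001, -0.003, -1.0]]
contact_force: [-1.2, 1.3, -1.7]
gripper_width: 0.63
gripper_force: 30.0
```

```bash
python3 -c "
from h import *
plan((.610,-.065,.0445,90,1))
snap('wrist','w2');snap('top','t2');s=snap('scene','s2')
a=cv2.resize(s['frame'][150:290,140:420,::-1],None,fx=2.8,fy=2.8,interpolation=cv2.INTER_CUBIC);cv2.imwrite('pics/s2c.png',a)"
```

```text
t 6.4 pose [ 6.0900e-01 -6.4000e-02  8.9200e-02  9.0177e+01] w 0.63 F [-1.2  1.3 -1.7]
 [-0.10 0.10 4.47 | 0.2]
```

View pics/w2.png

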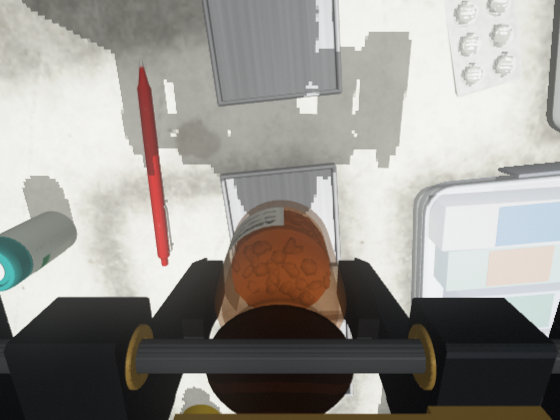

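```bash
python3 -c "
from h import *
s=load('w2')
for p in [(221,174),(336,164),(219,105),(340,93)]: print(np.round(w(s,*p,.008),4))
t=.105
for c in [(.610,-.065),(.603,.059)]:
  for a,b in [(-40,40),(40,40),(-40,-40),(40,-40)]:
    print(c,np.round([c[0]+(a*np.cos(t)-b*np.sin(t))/1e3,c[1]+(a*np.sin(t)+b*np.cos(t))/1e3],4))
"
```

```text
[ 0.5681 -0.0311  0.008 ]
[ 0.6465 -0.024   0.008 ]
[0.5692 0.0141 0.008 ]
[0.6465 0.0215 0.008 ]
(0.61, -0.065) [ 0.566  -0.0294]
(0.61, -0.065) [ 0.6456 -0.021 ]
(0.61, -0.065) [ 0.5744 -0.109 ]
(0.61, -0.065) [ 0.654  -0.1006]
(0.603, 0.059) [0.559  0.0946]
(0.603, 0.059) [0.6386 0.103 ]
(0.603, 0.059) [0.5674 0.015 ]
(0.603, 0.059) [0.647  0.0234]
```

Emit:
carry_out(deltas=[-0.1,0.1,1,0,-0.2,0.2,2.5,0,-0.2,0.2,3.7,0,-0.2,0.2,4.3,0,-0.2,0.2,4.5,0])

```text
clock: 6.97
position: [0.612, -0.0668, 0.0445]
tcp_rot: [[-0.002, 1.0, -0.002], [1.0, 0.002, 0.001], [0.001, -0.002, -1.0]]
contact_force: [0.6, 0.3, 0.0]
gripper_width: 0.627
gripper_force: 30.0
```

Emit:
carry_out(deltas=[0,0,0.02,0,0,0,0.04,0,0,0,0.05,0,0,0,0.05,0,0,0,0.05,0])

```text
clock: 7.38
position: [0.6127, -0.0669, 0.0457]
tcp_rot: [[-0.002, 1.0, 0.001], [1.0, 0.002, -0.0], [-0.0, 0.001, -1.0]]
contact_force: [-1.0, 0.4, -1.6]
gripper_width: 0.626
gripper_force: 30.0
```

Emit:
carry_out(deltas=[0,-0.1,0.1,0,0,-0.1,0.15,0,0,-0.1,0.2,0,0,-0.1,0.2,0,0,-0.1,0.2,0])

```text
clock: 7.8
position: [0.6115, -0.0669, 0.0437]
tcp_rot: [[-0.002, 1.0, 0.0], [1.0, 0.002, -0.0], [-0.0, 0.0, -1.0]]
contact_force: [-2.4, 1.1, 5.4]
gripper_width: 0.627
gripper_force: 30.0
```

Emit:
carry_out(deltas=[0,0,0,0,0,0,0,0,0,0,0,0,0,0,0,0,0,0,0,0], fingers=0.85)

```text
clock: 8.22
position: [0.6115, -0.0669, 0.0431]
tcp_rot: [[-0.002, 1.0, -0.0], [1.0, 0.002, 0.0], [0.0, -0.0, -1.0]]
contact_force: [0.5, -0.2, -0.4]
gripper_width: 0.846
gripper_force: 0.0
```

Emit:
carry_out(deltas=[0,0,0,0,0,0,-1,0,0,0,-3,0,0,0,-6,0,0,0,-8,0])

```text
clock: 8.63
position: [0.6119, -0.067, 0.1261]
tcp_rot: [[-0.002, 1.0, 0.002], [1.0, 0.002, -0.001], [-0.001, 0.002, -1.0]]
contact_force: [-0.3, -0.9, 0.5]
gripper_width: 0.852
gripper_force: 0.0
```

```bash
python3 -c "
from h import *
snap('top','t3')
plan((.611,-.067,.16,90,1),(.442,-.0745,.16,90,1),(.442,-.0745,.027,90,1))"
```

```text
t 8.68 pose [ 6.13400e-01 -6.74000e-02  1.29900e-01  9.01451e+01] w 0.846 F [-0.1 -0.6  2.9]
 [0.04 -0.24 -3.01 | 0.1]
 [-0.75 -16.90 -0.00 | -0.0]
 [0.00 0.00 13.30 | -0.0]
```

Emit:
carry_out(deltas=[-0.1,-2,0,0,-0.3,-5,0,0,-0.5,-9,0,0,-0.6,-13,0,0,-0.7,-16.9,0,0])

```text
clock: 9.1
position: [0.4407, -0.074, 0.1236]
tcp_rot: [[-0.003, 1.0, 0.001], [1.0, 0.003, -0.0], [-0.0, 0.001, -1.0]]
contact_force: [0.4, -0.5, 0.4]
gripper_width: 0.85
gripper_force: 0.0
```

Emit:
carry_out(deltas=[0,0,1,0,0,0,2,0,0,0,3,0,0,0,4,0,0,0,4,0])

```text
clock: 9.52
position: [0.442, -0.0741, 0.0825]
tcp_rot: [[-0.002, 1.0, -0.002], [1.0, 0.002, 0.001], [0.001, -0.002, -1.0]]
contact_force: [0.4, -0.4, -1.0]
gripper_width: 0.852
gripper_force: 0.0
```

```bash
python3 -c "
from h import *
plan((.442,-.0745,.024,90,1))
s=snap('wrist','w4'); print(px(s,np.array([.442,-.0745,.062])))
f=snap('top','t4')['frame'][:,:,::-1]
a=cv2.resize(f[172:270,200:360],None,fx=4,fy=4,interpolation=cv2.INTER_CUBIC)
cv2.imwrite('pics/m4.png',np.hstack([cv2.resize(s['frame'][:,:,::-1],(0,0),fx=.7,fy=.7),cv2.copyMakeBorder(a[:,150:550],0,0,0,0,0)[:294]] ) if 0 else s['frame'][:,:,::-1])
cv2.imwrite('pics/t4c.png',a)"
```

```text
t 9.52 pose [ 4.42000e-01 -7.41000e-02  8.25000e-02  9.01296e+01] w 0.852 F [ 0.4 -0.4 -1. ]
 [-0.04 0.00 5.85 | 0.1]
(np.float64(280.3280017588967), np.float64(258.2059134849821))
```

View pics/t4c.png

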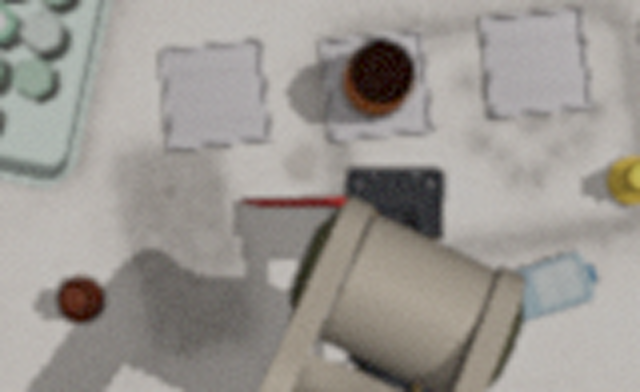

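The bottle stands in the middle dish, with its cap at crop (379,76). Next I grip the vial.

Emit:
carry_out(deltas=[0,0,1.5,0,0,0,3,0,0,0,4.5,0,0,0,5.5,0,0,0,5.9,0])

```text
clock: 10.03
position: [0.4425, -0.0743, 0.0239]
tcp_rot: [[-0.003, 1.0, -0.001], [1.0, 0.003, 0.0], [0.0, -0.001, -1.0]]
contact_force: [-0.3, -0.1, -0.1]
gripper_width: 0.855
gripper_force: 0.0
```

Emit:
carry_out(deltas=[0,0,0,0,0,0,0,0,0,0,0,0,0,0,0,0,0,0,0,0], fingers=0.2)

```text
clock: 10.45
position: [0.4428, -0.0744, 0.0248]
tcp_rot: [[-0.002, 1.0, 0.001], [1.0, 0.002, -0.0], [-0.0, 0.001, -1.0]]
contact_force: [-0.2, -0.1, -0.1]
gripper_width: 0.496
gripper_force: 0.0
```

Emit:
carry_out(deltas=[0,0,0,0,0,0,0,0,0,0,0,0,0,0,0,0,0,0,0,0])

```text
clock: 10.87
position: [0.4426, -0.0743, 0.0244]
tcp_rot: [[-0.002, 1.0, 0.0], [1.0, 0.002, -0.0], [-0.0, 0.0, -1.0]]
contact_force: [-0.8, 0.4, 4.6]
gripper_width: 0.342
gripper_force: 30.0
```

Emit:
carry_out(deltas=[0,0,0,0,0,0,0,0,0,0,0,0,0,0,0,0,0,0,0,0])

```text
clock: 11.28
position: [0.4426, -0.0743, 0.0244]
tcp_rot: [[-0.002, 1.0, 0.0], [1.0, 0.002, -0.0], [-0.0, 0.0, -1.0]]
contact_force: [-2.3, 0.1, 5.3]
gripper_width: 0.345
gripper_force: 30.0
```

```bash
python3 -c "
from h import *
s=load('t4');print(w(s,200+379.5/4-.5,172+76.5/4-.5,.104))
plan((.442,-.0745,.10,90,1),(.6035,.058,.10,90,2),(.6035,.058,.028,90,1))"
```

```text
[ 0.60801398 -0.06507013  0.104     ]
t 11.28 pose [ 4.4260e-01 -7.4300e-02  2.4400e-02  9.0138e+01] w 0.345 F [-2.3  0.1  5.3]
 [-0.02 -0.06 -7.56 | 0.1]
 [6.62 8.08 -0.00 | -0.0] [6.62 8.08 -0.00 | -0.0]
 [-0.00 0.00 7.20 | -0.0]
```

Emit:
carry_out(deltas=[0,0,-1,0,0,0,-2.5,0,0,0,-4.5,0,0,0,-6.5,0,0,0,-7.6,0])

```text
clock: 11.7
position: [0.4429, -0.0744, 0.1018]
tcp_rot: [[-0.002, 1.0, 0.002], [1.0, 0.003, -0.001], [-0.001, 0.002, -1.0]]
contact_force: [0.3, 1.0, -0.3]
gripper_width: 0.339
gripper_force: 30.0
```

Emit:
carry_out(deltas=[1,1.2,0,0,2.5,3,0,0,4,5,0,0,5.5,6.6,0,0,7,8.5,0,0])

```text
clock: 12.12
position: [0.5277, -0.0032, 0.0999]
tcp_rot: [[-0.002, 1.0, -0.001], [1.0, 0.002, 0.0], [0.0, -0.001, -1.0]]
contact_force: [1.0, -0.2, -0.2]
gripper_width: 0.342
gripper_force: 30.0
```

Emit:
carry_out(deltas=[1.5,1.9,0,0,3,3.7,0,0,4.7,5.8,0,0,5.8,7.2,0,0,6.2,7.6,0,0])

```text
clock: 12.53
position: [0.6045, 0.0596, 0.0996]
tcp_rot: [[-0.004, 1.0, 0.0], [1.0, 0.004, 0.0], [0.0, 0.0, -1.0]]
contact_force: [-0.4, -0.3, -0.0]
gripper_width: 0.34
gripper_force: 30.0
```

Emit:
carry_out(deltas=[0,0,0.5,0,0,0,1.5,0,0,0,3,0,0,0,3.5,0,0,0,3.5,0])

```text
clock: 12.95
position: [0.6017, 0.0574, 0.0635]
tcp_rot: [[-0.002, 1.0, -0.004], [1.0, 0.002, 0.0], [0.0, -0.004, -1.0]]
contact_force: [-0.3, -0.2, -1.0]
gripper_width: 0.342
gripper_force: 30.0
```

```bash
python3 -c "
from h import *
plan((.6035,.058,.0274,90,1))
snap('wrist','w5')"
```

```text
t 12.95 pose [6.01700e-01 5.74000e-02 6.35000e-02 9.00863e+01] w 0.342 F [-0.3 -0.2 -1. ]
 [0.06 0.18 3.61 | 0.1]
```

View pics/w5.png

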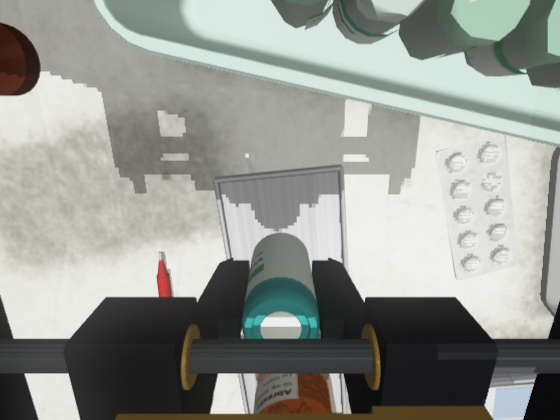

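Emit:
carry_out(deltas=[0,0.1,0.8,0,0.1,0.1,1.8,0,0.1,0.1,2.8,0,0.1,0.1,3.2,0,0.1,0.1,3.4,0])

```text
clock: 13.42
position: [0.6037, 0.0591, 0.03]
tcp_rot: [[-0.002, 1.0, -0.002], [1.0, 0.002, 0.0], [0.0, -0.002, -1.0]]
contact_force: [0.5, -1.2, -1.3]
gripper_width: 0.345
gripper_force: 30.0
```

Emit:
carry_out(deltas=[0,0,0,0,0,0,0,0,0,0,0,0,0,0,0,0,0,0,0,0])

```text
clock: 13.83
position: [0.6044, 0.0591, 0.0316]
tcp_rot: [[-0.002, 1.0, 0.001], [1.0, 0.002, -0.0], [-0.0, 0.001, -1.0]]
contact_force: [-0.8, -0.5, -1.0]
gripper_width: 0.343
gripper_force: 30.0
```

```bash
python3 -c "
from h import *
s=load('w5')
for p in [(216,181),(343,167)]: print(np.round(w(s,*p,.008),4))
print('model for .6035,.058: .5595 .0936 / .6391 .102')
plan((.6035,.058,.0274,90,1))"
```

```text
[0.5621 0.0917 0.008 ]
[0.6393 0.1005 0.008 ]
model for .6035,.058: .5595 .0936 / .6391 .102
t 13.83 pose [6.04400e-01 5.91000e-02 3.16000e-02 9.01369e+01] w 0.343 F [-0.8 -0.5 -1. ]
 [-0.11 -0.09 0.42 | 0.1]
```

Emit:
carry_out(deltas=[-0.1,0,0.1,0,-0.1,0,0.2,0,-0.1,0,0.3,0,-0.1,0,0.4,0,-0.1,0,0.4,0])

```text
clock: 14.25
position: [0.6042, 0.0581, 0.0275]
tcp_rot: [[-0.002, 1.0, 0.0], [1.0, 0.002, -0.0], [-0.0, 0.0, -1.0]]
contact_force: [-1.3, -0.5, 1.6]
gripper_width: 0.347
gripper_force: 30.0
```

Emit:
carry_out(deltas=[0,0,0,0,0,0,0,0,0,0,0,0,0,0,0,0,0,0,0,0], fingers=0.6)

```text
clock: 14.67
position: [0.6042, 0.0581, 0.0271]
tcp_rot: [[-0.002, 1.0, -0.0], [1.0, 0.002, 0.0], [0.0, -0.0, -1.0]]
contact_force: [-0.5, -0.1, -0.5]
gripper_width: 0.595
gripper_force: 0.0
```

Emit:
carry_out(deltas=[0,0,0,0,0,0,-1,0,0,0,-3.5,0,0,0,-7,0,0,0,-9.5,0])

```text
clock: 15.08
position: [0.6046, 0.0581, 0.1253]
tcp_rot: [[-0.003, 1.0, 0.002], [1.0, 0.003, -0.0], [-0.0, 0.002, -1.0]]
contact_force: [0.1, 0.1, 0.2]
gripper_width: 0.601
gripper_force: 0.0
```

```bash
python3 -c "
from h import *
plan((.4465,.155,.12,90,1),(.4465,.155,.034,90,1))"
```

```text
t 15.08 pose [6.0460e-01 5.8100e-02 1.2530e-01 9.0144e+01] w 0.601 F [0.1 0.1 0.2]
 [9.73 -15.78 0.53 | 0.1]
 [0.00 0.00 8.60 | -0.0]
```

Emit:
carry_out(deltas=[1,-1.6,0,0,3,-4.8,0,0,5.2,-8.5,0,0,7.5,-12.2,0,0,9.7,-15.7,0.2,0])

```text
clock: 15.5
position: [0.448, 0.1537, 0.1213]
tcp_rot: [[-0.002, 1.0, 0.001], [1.0, 0.002, 0.0], [0.0, 0.001, -1.0]]
contact_force: [0.8, 0.3, 0.0]
gripper_width: 0.597
gripper_force: 0.0
```

Emit:
carry_out(deltas=[0,0,0.5,0,0,0,1.2,0,0,0,2,0,0,0,2.5,0,0,0,2.5,0])

```text
clock: 15.92
position: [0.45, 0.1524, 0.0941]
tcp_rot: [[-0.001, 1.0, -0.002], [1.0, 0.001, -0.0], [-0.0, -0.002, -1.0]]
contact_force: [0.6, -0.6, -0.1]
gripper_width: 0.6
gripper_force: 0.0
```

```bash
python3 -c "
from h import *
plan((.4465,.155,.034,90,1))
s=snap('wrist','w6'); print(px(s,np.array([.4465,.155,.063])))
print(px(s,np.array([.4465,.155,.0])))
"
```

```text
t 15.92 pose [ 0.45    0.1524  0.0941 90.0669] w 0.6 F [ 0.6 -0.6 -0.1]
 [0.26 -0.35 6.01 | 0.1]
(np.float64(274.23213397382614), np.float64(245.15241346240248))
(np.float64(275.82794035604), np.float64(209.88399880709702))
```

View pics/w6.png

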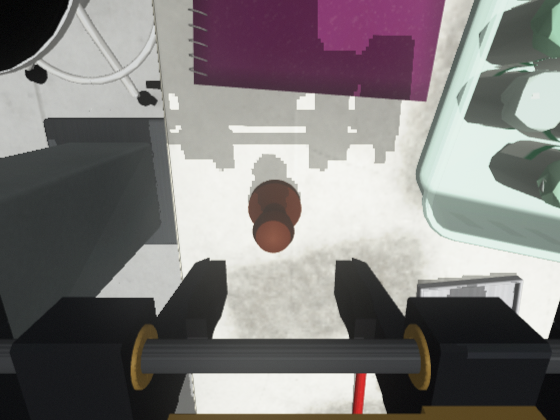

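```bash
python3 -c "
from h import *
s=load('w6')
for p in [(273,236,.054),(275,207,.004),(194,84,.011),(189,84,.011),(428,101,.011)]: print(p,np.round(w(s,*p),4))
"
```

```text
(273, 236, 0.054) [0.4456 0.1568 0.054 ]
(275, 207, 0.004) [0.446  0.1586 0.004 ]
(194, 84, 0.011) [0.395  0.2432 0.011 ]
(189, 84, 0.011) [0.3918 0.2432 0.011 ]
(428, 101, 0.011) [0.545  0.2329 0.011 ]
```

Emit:
carry_out(deltas=[0.2,-0.2,0.5,0,0.4,-0.4,1.5,0,0.4,-0.4,3.5,0,0.4,-0.4,5.2,0,0.4,-0.4,6,0])

```text
clock: 16.38
position: [0.445, 0.1569, 0.0337]
tcp_rot: [[-0.002, 1.0, -0.002], [1.0, 0.002, -0.0], [-0.0, -0.002, -1.0]]
contact_force: [-0.8, -0.5, -0.7]
gripper_width: 0.604
gripper_force: 0.0
```

Emit:
carry_out(deltas=[0,0,0,0,0,0,0,0,0,0,0,0,0,0,0,0,0,0,0,0])

```text
clock: 16.8
position: [0.4459, 0.1571, 0.0361]
tcp_rot: [[-0.002, 1.0, 0.001], [1.0, 0.002, 0.0], [0.0, 0.001, -1.0]]
contact_force: [-0.1, -0.3, -0.7]
gripper_width: 0.606
gripper_force: 0.0
```

Emit:
carry_out(deltas=[0,0,0,0,0,0,0,0,0,0,0,0,0,0,0,0,0,0,0,0], fingers=0.15)

```text
clock: 17.22
position: [0.4455, 0.1571, 0.0354]
tcp_rot: [[-0.002, 1.0, 0.0], [1.0, 0.002, -0.0], [-0.0, 0.0, -1.0]]
contact_force: [0.2, -0.7, -0.2]
gripper_width: 0.307
gripper_force: 29.6
```

Emit:
carry_out(deltas=[0,0,0,0,0,0,0,0,0,0,0,0,0,0,0,0,0,0,0,0])

```text
clock: 17.63
position: [0.4455, 0.1571, 0.0354]
tcp_rot: [[-0.002, 1.0, 0.0], [1.0, 0.002, 0.0], [0.0, 0.0, -1.0]]
contact_force: [0.7, 0.1, 0.0]
gripper_width: 0.306
gripper_force: 29.6
```

Emit:
carry_out(deltas=[0,0,-0.5,0,0,0,-2,0,0,0,-5,0,-0.5,0,-8.5,0,-1.5,0.5,-11.5,0])

```text
clock: 18.05
position: [0.4496, 0.1426, 0.1524]
tcp_rot: [[-0.004, 1.0, -0.001], [1.0, 0.004, 0.0], [0.0, -0.001, -1.0]]
contact_force: [1.5, 0.4, -0.8]
gripper_width: 0.305
gripper_force: 29.5
```

Emit:
carry_out(deltas=[-2,0.8,0,0,-5,2,0,0,-8,4,0,0,-11.5,6,0,0,-15,8,0,0])

```text
clock: 18.47
position: [0.5313, -0.0091, 0.1509]
tcp_rot: [[-0.003, 1.0, 0.0], [1.0, 0.003, 0.0], [0.0, 0.0, -1.0]]
contact_force: [0.7, 1.2, -0.5]
gripper_width: 0.308
gripper_force: 29.5
```

Emit:
carry_out(deltas=[-3.5,1.8,0,0,-7,3.8,0,0,-10.5,5.8,0,0,-14,7.5,0,0,-16,8.5,0,0])

```text
clock: 18.88
position: [0.6172, -0.1711, 0.1502]
tcp_rot: [[-0.0, 1.0, 0.0], [1.0, 0.0, -0.001], [-0.001, 0.0, -1.0]]
contact_force: [0.4, -0.7, -1.0]
gripper_width: 0.306
gripper_force: 29.5
```

Emit:
carry_out(deltas=[-1,0.5,0.5,0,-2,1,2,0,-2.2,1.3,4,0,-2.2,1.3,5,0,-2.2,1.3,5,0])

```text
clock: 19.3
position: [0.6279, -0.188, 0.0977]
tcp_rot: [[-0.003, 1.0, -0.005], [1.0, 0.003, 0.003], [0.003, -0.005, -1.0]]
contact_force: [0.4, 1.1, -0.8]
gripper_width: 0.308
gripper_force: 29.5
```

```bash
python3 -c "
from h import *
plan((.629,-.190,.0384,90,1))
s=snap('wrist','w7')
"
```

```text
t 19.3 pose [ 0.6279 -0.188   0.0977 90.1695] w 0.308 F [ 0.4  1.1 -0.8]
 [-0.20 0.11 5.93 | 0.2]
```

View pics/w7.png

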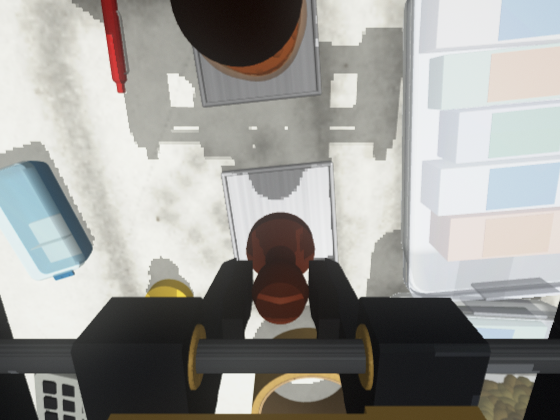

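```bash
python3 -c "
from h import *
s=load('w7')
for p in [(222,170,.008),(331,162,.008),(406,250,.04),(413,290,.04)]: print(p,np.round(w(s,*p),4))
t=.105;c=(.629,-.19)
for a,b in [(-40,40),(40,40)]:
    print(c,np.round([c[0]+(a*np.cos(t)-b*np.sin(t))/1e3,c[1]+(a*np.sin(t)+b*np.cos(t))/1e3],4))
# box height: near edge in top view at various z
u=load('top0')
for z in (0,.04,.06): print(z,np.round(w(u,315,163,z),3), np.round(w(s,406,250,z),3))
"
```

```text
(222, 170, 0.008) [ 0.5861 -0.1541  0.008 ]
(331, 162, 0.008) [ 0.663  -0.1481  0.008 ]
(406, 250, 0.04) [ 0.7109 -0.2007  0.04  ]
(413, 290, 0.04) [ 0.7193 -0.2309  0.04  ]
(0.629, -0.19) [ 0.585  -0.1544]
(0.629, -0.19) [ 0.6646 -0.146 ]
0 [ 0.706 -0.133  0.   ] [ 0.727 -0.22   0.   ]
0.04 [ 0.699 -0.13   0.04 ] [ 0.711 -0.201  0.04 ]
0.06 [ 0.696 -0.129  0.06 ] [ 0.703 -0.191  0.06 ]
```

Emit:
carry_out(deltas=[-0.1,0.1,1,0,-0.2,0.1,2.5,0,-0.2,0.1,4,0,-0.2,0.1,5,0,-0.2,0.1,5.4,0])

```text
clock: 19.77
position: [0.63, -0.1909, 0.0453]
tcp_rot: [[-0.003, 1.0, -0.001], [1.0, 0.003, 0.001], [0.001, -0.001, -1.0]]
contact_force: [0.0, 0.2, 0.2]
gripper_width: 0.306
gripper_force: 29.5
```

Emit:
carry_out(deltas=[0,0,0,0,0,0,0,0,0,0,0,0,0,0,0,0,0,0,0,0])

```text
clock: 20.18
position: [0.6306, -0.1915, 0.047]
tcp_rot: [[-0.002, 1.0, 0.001], [1.0, 0.002, -0.0], [-0.0, 0.001, -1.0]]
contact_force: [0.3, -0.4, -0.3]
gripper_width: 0.302
gripper_force: 29.5
```

Emit:
carry_out(deltas=[0,-0.1,0.2,0,0,-0.1,0.4,0,0,-0.1,0.6,0,0,-0.1,0.8,0,0,-0.1,0.8,0])

```text
clock: 20.6
position: [0.6294, -0.1915, 0.0384]
tcp_rot: [[-0.002, 1.0, 0.0], [1.0, 0.002, -0.0], [-0.0, 0.0, -1.0]]
contact_force: [-0.2, 0.1, 0.6]
gripper_width: 0.305
gripper_force: 29.7
```

Emit:
carry_out(deltas=[0,0,0,0,0,0,0,0,0,0,0,0,0,0,0,0,0,0,0,0])

```text
clock: 21.02
position: [0.6294, -0.1915, 0.0384]
tcp_rot: [[-0.002, 1.0, 0.0], [1.0, 0.002, -0.0], [-0.0, 0.0, -1.0]]
contact_force: [-0.5, 0.3, 1.6]
gripper_width: 0.309
gripper_force: 29.7
```

Emit:
carry_out(deltas=[0,0,0,0,0,0,0,0,0,0,0,0,0,0,0,0,0,0,0,0], fingers=0.6)

```text
clock: 21.43
position: [0.6293, -0.1914, 0.0383]
tcp_rot: [[-0.002, 1.0, -0.0], [1.0, 0.002, 0.0], [0.0, -0.0, -1.0]]
contact_force: [0.4, -0.6, -0.2]
gripper_width: 0.596
gripper_force: 0.0
```

Emit:
carry_out(deltas=[0,0,0,0,0,0,-1,0,0,0,-3.5,0,0,0,-7,0,0,0,-10,0])

```text
clock: 21.85
position: [0.6293, -0.1914, 0.1407]
tcp_rot: [[-0.002, 1.0, 0.0], [1.0, 0.002, -0.0], [-0.0, 0.0, -1.0]]
contact_force: [1.1, -0.1, 0.1]
gripper_width: 0.602
gripper_force: 0.0
```

```bash
python3 -c "
from h import *
s=load('w7')
c=load('top0')
P=np.array([(.4638,-.1457),(.4819,-.2214),(.4442,-.2307),(.4243,-.1558)]);print(P.mean(0),np.degrees(np.arctan2(*(P[0]-P[1]+P[3]-P[2])[::-1])))
plan((.4535,-.1885,.14,103.4,1),(.4535,-.1885,.01,103.4,1))
"
```

```text
[ 0.45355 -0.1884 ] 104.16149950092587
t 21.85 pose [ 0.6293 -0.1914  0.1407 90.1376] w 0.602 F [ 1.1 -0.1  0.1]
 [0.33 -17.58 0.07 | -13.3]
 [0.00 0.00 13.00 | -0.0]
```

Emit:
carry_out(deltas=[0,-2,0,-2,0,-5.5,0,-5,0,-9.5,0,-8,0.2,-13.5,0,-11,0.3,-17.5,0,-13.5], fingers=0.85)

```text
clock: 22.27
position: [0.4526, -0.1884, 0.1391]
tcp_rot: [[-0.239, 0.971, 0.001], [0.971, 0.239, -0.001], [-0.001, 0.001, -1.0]]
contact_force: [-0.1, -1.1, 0.1]
gripper_width: 0.848
gripper_force: 0.0
```

Emit:
carry_out(deltas=[0,0,0,0,0,0,0,0,0,0,0,0,0,0,0,0,0,0,0,0])

```text
clock: 22.68
position: [0.4554, -0.1891, 0.1385]
tcp_rot: [[-0.236, 0.972, 0.001], [0.972, 0.236, -0.001], [-0.001, 0.001, -1.0]]
contact_force: [0.9, 0.3, -0.1]
gripper_width: 0.849
gripper_force: 0.0
```

```bash
python3 -c "
from h import *
plan((.4535,-.189,.01,104,1))
s=snap('wrist','w8')
"
```

```text
t 22.68 pose [  0.4554  -0.1891   0.1385 103.6654] w 0.849 F [ 0.9  0.3 -0.1]
 [0.06 -0.19 12.85 | -0.3]
```

View pics/w8.png

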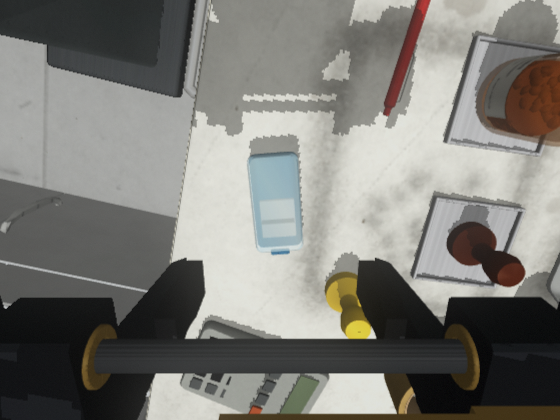

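```bash
python3 -c "
from h import *
s=load('w8')
P=np.array([w(s,*p,.024)[:2] for p in [(248,155),(298,152),(302,247),(256,250)]]); print(np.round(P,4),P.mean(0),np.linalg.norm(P-np.roll(P,1,0),axis=1))
d=P[0]+P[1]-P[2]-P[3];print(np.degrees(np.arctan2(d[1],d[0])), w(s,280,253,.015))
c=P.mean(0)
plan((.4535,-.189,.01,104,1))
"
```

```text
[[ 0.4219 -0.1558]
 [ 0.4588 -0.1445]
 [ 0.4822 -0.2213]
 [ 0.4451 -0.2331]] [ 0.45198408 -0.18869427] [0.08069565 0.03857113 0.08024331 0.03902556]
106.84032450296688 [ 0.4665102  -0.23534991  0.015     ]
t 22.73 pose [  0.4552  -0.189    0.1383 103.6695] w 0.849 F [-0.8 -0.1  0.6]
 [0.04 -0.17 12.83 | -0.3]
```

Emit:
carry_out(deltas=[-0.1,-0.1,1.5,-0.5,-0.2,-0.2,4,-1.5,-0.2,-0.2,7,-1.5,-0.2,-0.2,9.5,-1.5,-0.2,-0.2,11,-1.5])

```text
clock: 23.15
position: [0.4527, -0.1908, 0.0259]
tcp_rot: [[-0.262, 0.965, -0.002], [0.965, 0.262, 0.002], [0.002, -0.002, -1.0]]
contact_force: [0.8, -0.9, -0.1]
gripper_width: 0.853
gripper_force: 0.0
```

Emit:
carry_out(deltas=[0,0,0.7,0,0,0,1.4,0,0,0,2,0,0,0,2,0,0,0,2,0])

```text
clock: 23.57
position: [0.4532, -0.1914, 0.0088]
tcp_rot: [[-0.261, 0.965, 0.001], [0.965, 0.261, -0.0], [-0.001, 0.0, -1.0]]
contact_force: [-0.9, 0.0, -0.5]
gripper_width: 0.851
gripper_force: 0.0
```

Emit:
carry_out(deltas=[0,0,0,0,0,0,0,0,0,0,0,0,0,0,0,0,0,0,0,0])

```text
clock: 23.98
position: [0.4529, -0.1913, 0.0086]
tcp_rot: [[-0.261, 0.965, 0.0], [0.965, 0.261, -0.0], [-0.0, 0.0, -1.0]]
contact_force: [-0.0, 0.1, -0.3]
gripper_width: 0.851
gripper_force: 0.0
```

Emit:
carry_out(deltas=[0,0,0.2,0,0,0,0.2,0,0,0,0.2,0,0,0,0.2,0,0,0,0.2,0], fingers=0.3)

```text
clock: 24.4
position: [0.4529, -0.1913, 0.0064]
tcp_rot: [[-0.261, 0.965, -0.0], [0.965, 0.261, 0.0], [0.0, -0.0, -1.0]]
contact_force: [-0.3, -0.5, 0.8]
gripper_width: 0.495
gripper_force: 0.0
```

Emit:
carry_out(deltas=[0,0,0,0,0,0,0,0,0,0,0,0,0,0,0,0,0,0,0,0])

```text
clock: 24.82
position: [0.4529, -0.1913, 0.0064]
tcp_rot: [[-0.261, 0.965, 0.0], [0.965, 0.261, 0.0], [0.0, 0.0, -1.0]]
contact_force: [-0.2, 0.3, 0.8]
gripper_width: 0.456
gripper_force: 29.6
```

Emit:
carry_out(deltas=[0,0,-0.5,0,0,0,-2,0,0,0,-5,0,0,0,-9,0,0,0,-13,0])

```text
clock: 25.23
position: [0.4523, -0.1909, 0.1379]
tcp_rot: [[-0.261, 0.965, -0.001], [0.965, 0.261, 0.001], [0.001, -0.001, -1.0]]
contact_force: [0.6, -0.5, -0.3]
gripper_width: 0.46
gripper_force: 29.6
```

```bash
python3 -c "
from h import *
plan((.44,.16,.14,85.7,2),(.47,.34,.14,85.7,1))"
```

```text
t 25.23 pose [  0.4523  -0.1909   0.1379 105.1379] w 0.46 F [ 0.6 -0.5 -0.3]
 [17.10 3.99 -0.10 | 9.7] [17.52 1.05 -0.10 | 9.7]
 [18.17 1.64 -0.00 | 0.0]
```

Emit:
carry_out(deltas=[2,0.5,0,1,5,1.2,0,3,9,2.1,0,5,13,3,0,7,17.1,4,0,9.7])

```text
clock: 25.65
position: [0.4462, -0.0148, 0.1368]
tcp_rot: [[-0.092, 0.996, 0.0], [0.996, 0.092, -0.0], [-0.0, 0.0, -1.0]]
contact_force: [0.6, -0.2, -1.2]
gripper_width: 0.462
gripper_force: 29.6
```

Emit:
carry_out(deltas=[4,0.2,0,3,8,0.5,0,5,12,0.7,0,7,15.5,0.9,0,9,17.5,1,0,9.7])

```text
clock: 26.07
position: [0.4393, 0.1619, 0.1368]
tcp_rot: [[0.074, 0.997, 0.0], [0.997, -0.074, 0.0], [0.0, 0.0, -1.0]]
contact_force: [0.0, -0.9, -1.4]
gripper_width: 0.462
gripper_force: 29.6
```

Emit:
carry_out(deltas=[0,0,0,0,0,0,0,0,0,0,0,0,0,0,0,0,0,0,0,0])

```text
clock: 26.48
position: [0.4404, 0.1579, 0.1364]
tcp_rot: [[0.076, 0.997, -0.0], [0.997, -0.076, -0.0], [-0.0, -0.0, -1.0]]
contact_force: [-1.4, 0.1, -0.7]
gripper_width: 0.457
gripper_force: 29.6
```

```bash
python3 -c "
from h import *
plan((.472,.343,.14,85.7,1))
snap('wrist','w9')"
```

```text
t 26.48 pose [ 0.4404  0.1579  0.1364 85.6479] w 0.457 F [-1.4  0.1 -0.7]
 [18.70 1.75 -0.36 | -0.1]
```

View pics/w9.png

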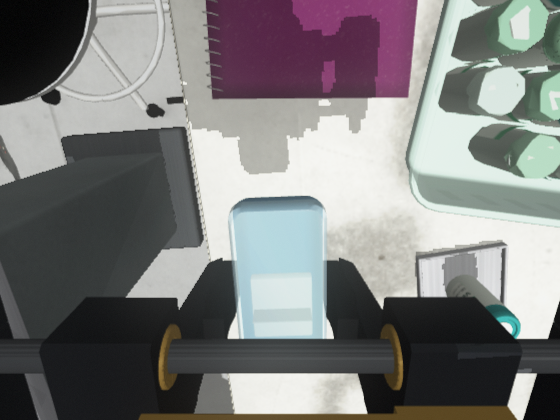

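```bash
python3 -c "
from h import *
s=load('w9')
an=lambda a,b:np.degrees(np.arctan2((a-b)[1],(a-b)[0]))
z=.150
L=[w(s,*p,z) for p in [(230,212),(236,330),(326,212),(327.5,330)]]
print(np.round(L,4),an(L[0],L[1]),an(L[2],L[3]))
B=[w(s,*p,.011) for p in [(211,98),(207,2),(408,98),(418,2)]]
print(np.round(B,4),an(B[1],B[0]),an(B[3],B[2]),an(B[2],B[0])+90,B[2]-B[0])
e=[w(s,278,p,.155) for p in (198,)];print(e)
"
```

```text
[[0.4226 0.1975 0.15  ]
 [0.4181 0.1389 0.15  ]
 [0.4623 0.1944 0.15  ]
 [0.461  0.1356 0.15  ]] 85.61880182476861 88.77477952203958
[[0.394  0.2436 0.011 ]
 [0.4003 0.3072 0.011 ]
 [0.5437 0.2321 0.011 ]
 [0.5479 0.2959 0.011 ]] 84.34632389755541 86.26559271066385 85.60042859950143 [ 0.14966397 -0.01151489  0.        ]
[array([0.44304041, 0.20348098, 0.155     ])]
```

```bash
python3 -c "
from h import *
s=load('top0')
for p in [(160,205),(170,208),(185,211),(200,214),(215,215),(92,196),(155,199)]: print(p,[np.round(w(s,*p,z)[:2],3).tolist() for z in (0.,.05,.08)])
a=s['frame'][150:270,80:240,::-1];a=cv2.resize(a,None,fx=4.5,fy=4.5,interpolation=cv2.INTER_CUBIC)
b=load('scene0')['frame'][120:230,70:290,::-1];b=cv2.resize(b,(720,360),interpolation=cv2.INTER_CUBIC)
cv2.imwrite('pics/b.png',cv2.resize(np.vstack([a,b]),(480,600)))
plan((.470,.335,.13,85.6,1),(.476,.3415,.13,85.6,1))"
```

```text
(160, 205) [[0.575, 0.347], [0.571, 0.336], [0.569, 0.329]]
(170, 208) [[0.566, 0.316], [0.562, 0.306], [0.56, 0.3]]
(185, 211) [[0.556, 0.27], [0.553, 0.261], [0.551, 0.256]]
(200, 214) [[0.547, 0.224], [0.544, 0.216], [0.542, 0.212]]
(215, 215) [[0.544, 0.177], [0.541, 0.171], [0.539, 0.168]]
(92, 196) [[0.603, 0.557], [0.598, 0.54], [0.595, 0.529]]
(155, 199) [[0.594, 0.363], [0.589, 0.351], [0.586, 0.344]]
t 26.53 pose [ 0.4404  0.158   0.1364 85.6501] w 0.457 F [-0.3  0.4 -0. ]
 [17.88 1.61 0.64 | 0.1]
 [0.69 0.55 -0.00 | -0.0]
```

View pics/b.png

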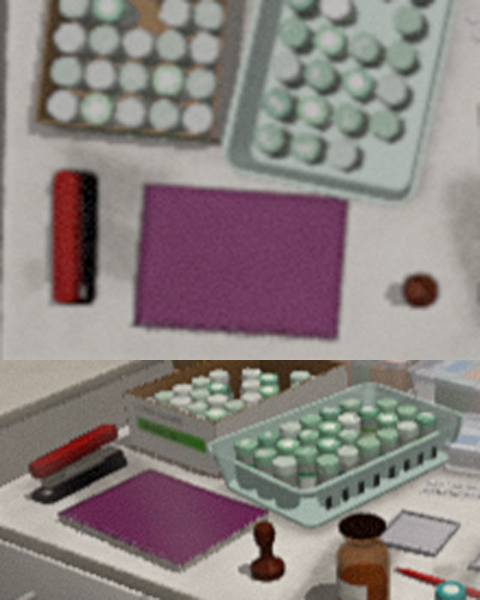

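The basket rim (about 55–60 mm high) is close to the far end of the gripper body, which will be at 82 mm. That should clear, so I'll descend gently and watch the force.

Emit:
carry_out(deltas=[2.5,0.3,0,0,6.5,0.8,0,0,10.5,1.2,0,0,14.5,1.7,0,0,18.5,2.2,0,0])

```text
clock: 26.95
position: [0.4763, 0.343, 0.1365]
tcp_rot: [[0.075, 0.997, 0.0], [0.997, -0.075, -0.0], [-0.0, 0.0, -1.0]]
contact_force: [0.8, 0.7, -0.1]
gripper_width: 0.456
gripper_force: 29.6
```

Emit:
carry_out(deltas=[0,0,1,0,0,0,3,0,0,0,5,0,0,0,7,0,0,0,8,0])

```text
clock: 27.37
position: [0.4753, 0.3405, 0.0541]
tcp_rot: [[0.075, 0.997, -0.003], [0.997, -0.075, -0.002], [-0.002, -0.003, -1.0]]
contact_force: [-0.8, -0.1, -0.6]
gripper_width: 0.462
gripper_force: 29.6
```

Emit:
carry_out(deltas=[0,0,0.3,0,0,0,0.6,0,0,0,1,0,0,0,1,0,0,0,1,0])

```text
clock: 27.78
position: [0.4762, 0.3418, 0.047]
tcp_rot: [[0.074, 0.997, 0.001], [0.997, -0.074, 0.0], [0.0, 0.001, -1.0]]
contact_force: [0.8, -0.8, -1.2]
gripper_width: 0.46
gripper_force: 29.6
```

```bash
python3 -c "
from h import *
plan((.476,.3415,.018,85.6,1))
snap('wrist','w10')"
```

```text
t 27.78 pose [4.76200e-01 3.41800e-01 4.70000e-02 8.57316e+01] w 0.46 F [ 0.8 -0.8 -1.2]
 [-0.03 -0.02 2.90 | 0.1]
```

View pics/w10.png

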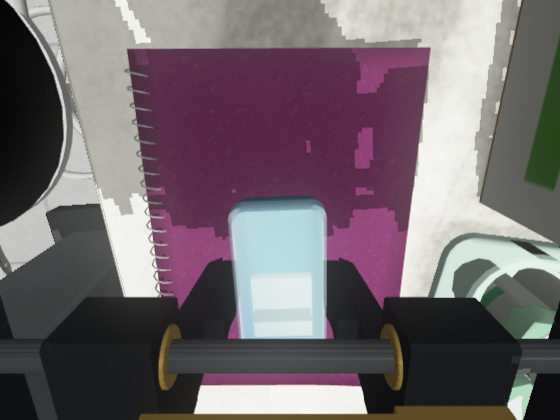

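```bash
python3 -c "
from h import *
s=load('w10')
a,b=[w(s,*p,.011) for p in [(128,50),(430,48)]];print(a,b,(a+b)/2-105e-3*np.array([.0767,.997,0]))"
```

```text
[0.40972067 0.45206646 0.011     ] [0.55724793 0.44184409 0.011     ] [0.4754308  0.34227028 0.011     ]
```

Emit:
carry_out(deltas=[0,0,0.5,0,0,0,1,0,0,0,1.6,0,0,0,2,0,0,0,2.2,0])

```text
clock: 28.25
position: [0.4756, 0.3416, 0.0234]
tcp_rot: [[0.074, 0.997, -0.001], [0.997, -0.074, -0.001], [-0.001, -0.001, -1.0]]
contact_force: [-0.4, 0.1, 0.1]
gripper_width: 0.455
gripper_force: 29.6
```

Emit:
carry_out(deltas=[0,0,0,0,0,0,0,0,0,0,0,0,0,0,0,0,0,0,0,0])

```text
clock: 28.67
position: [0.476, 0.3418, 0.0246]
tcp_rot: [[0.074, 0.997, 0.0], [0.997, -0.074, 0.0], [0.0, 0.0, -1.0]]
contact_force: [0.9, 2.2, -0.2]
gripper_width: 0.46
gripper_force: 29.6
```

Emit:
carry_out(deltas=[-0.1,0,0.2,0,-0.1,0,0.4,0,-0.1,0,0.6,0,-0.1,0,0.7,0,-0.1,0,0.7,0])

```text
clock: 29.08
position: [0.4757, 0.3407, 0.0173]
tcp_rot: [[0.074, 0.997, -0.0], [0.997, -0.074, -0.0], [-0.0, -0.0, -1.0]]
contact_force: [-0.5, -0.3, 0.3]
gripper_width: 0.459
gripper_force: 29.6
```

Emit:
carry_out(deltas=[0,0,0,0,0,0,0,0,0,0,0,0,0,0,0,0,0,0,0,0])

```text
clock: 29.5
position: [0.4758, 0.3407, 0.0174]
tcp_rot: [[0.074, 0.997, 0.0], [0.997, -0.074, 0.0], [0.0, 0.0, -1.0]]
contact_force: [0.6, -0.7, -0.6]
gripper_width: 0.462
gripper_force: 29.6
```

Emit:
carry_out(deltas=[0,0,0.05,0,0,0,0.1,0,0,0,0.1,0,0,0,0.1,0,0,0,0.1,0])

```text
clock: 29.92
position: [0.4759, 0.3407, 0.0171]
tcp_rot: [[0.074, 0.997, 0.001], [0.997, -0.074, 0.0], [0.0, 0.001, -1.0]]
contact_force: [-1.7, -0.7, 7.4]
gripper_width: 0.455
gripper_force: 29.6
```

Emit:
carry_out(deltas=[0,0,0,0,0,0,0,0,0,0,0,0,0,0,0,0,0,0,0,0], fingers=0.7)

```text
clock: 30.33
position: [0.4758, 0.3407, 0.0162]
tcp_rot: [[0.074, 0.997, -0.0], [0.997, -0.074, -0.0], [-0.0, -0.0, -1.0]]
contact_force: [-0.2, 0.5, -0.6]
gripper_width: 0.704
gripper_force: 0.0
```

Emit:
carry_out(deltas=[0,0,-0.5,0,0,0,-2,0,0,0,-5,0,0,0,-9,0,0,0,-13,0])

```text
clock: 30.75
position: [0.4753, 0.3405, 0.1478]
tcp_rot: [[0.074, 0.997, -0.002], [0.997, -0.074, -0.001], [-0.001, -0.001, -1.0]]
contact_force: [0.6, 0.5, 0.2]
gripper_width: 0.701
gripper_force: 0.0
```

Emit:
carry_out(deltas=[-1,-1,-1,0,-4,-3,-2,0,-8,-6,-3,0,-12,-8,-4,0,-15,-9,-5,0])

```text
clock: 31.17
position: [0.3745, 0.201, 0.1953]
tcp_rot: [[0.073, 0.997, -0.001], [0.997, -0.073, -0.0], [-0.0, -0.001, -1.0]]
contact_force: [0.9, -0.2, 0.7]
gripper_width: 0.7
gripper_force: 0.0
```

```bash
python3 -c "
from h import *
plan()
f=snap('top','t9')['frame'][:,:,::-1]; g=snap('scene','s9')['frame'][:,:,::-1]
a=cv2.resize(f[165:275,95:420],(800,271),interpolation=cv2.INTER_CUBIC);b=cv2.resize(g[120:300,50:490],(800,327),interpolation=cv2.INTER_CUBIC)
cv2.imwrite('pics/f.png',np.vstack([a,b]))"
```

```text
t 31.17 pose [ 0.3745  0.201   0.1953 85.8292] w 0.7 F [ 0.9 -0.2  0.7]
```

View pics/f.png

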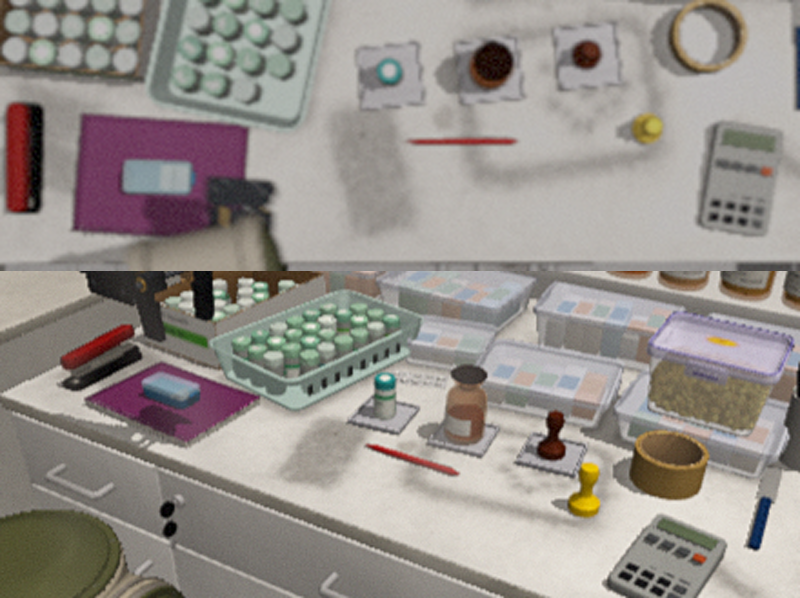

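```bash
python3 -c "
from h import *
s=load('t9');k=325/800
g=lambda x,y,z: np.round(w(s,95+(x+.5)*k-.5,165+(y+.5)*110/271-.5,z)[:2],4)
print('b',g(493,62,.104),g(490.5,71,.006));print('v',g(389,71,.065),g(391.5,75.5,.006));print('s',g(587,54,.066),g(589,56,.006))"
```

```text
b [ 0.6102 -0.0669] [ 0.6096 -0.0672]
v [0.6037 0.0577] [0.6041 0.0572]
s [ 0.624  -0.1822] [ 0.6285 -0.1913]
```

The top-view reading puts the stamp about 9 mm from its dish centre, so I'll take a close crop.

```bash
python3 -c "
from h import *
s=load('t9');f=s['frame'][:,:,::-1];g=load('s9')['frame'][:,:,::-1]
a=cv2.resize(f[165:215,305:365],(600,500),interpolation=cv2.INTER_CUBIC)[:, :]
a=cv2.resize(a,(480,400)); b=cv2.resize(g[185:245,325:385],(320,320),interpolation=cv2.INTER_CUBIC)
b=cv2.copyMakeBorder(b,0,80,0,0,cv2.BORDER_CONSTANT)
cv2.imwrite('pics/g.png',np.hstack([a,b]))
for z in (0.003,.055,.068): print(z,[ (np.array(px(s,np.array([.6285,-.1913,z])))-[305,165]+.5)*8 for _ in [0]])
"
```

```text
0.003 [array([235.12333159, 184.23776702])]
0.055 [array([250.28198034, 168.49207545])]
0.068 [array([254.22945549, 164.39172804])]
```

View pics/g.png

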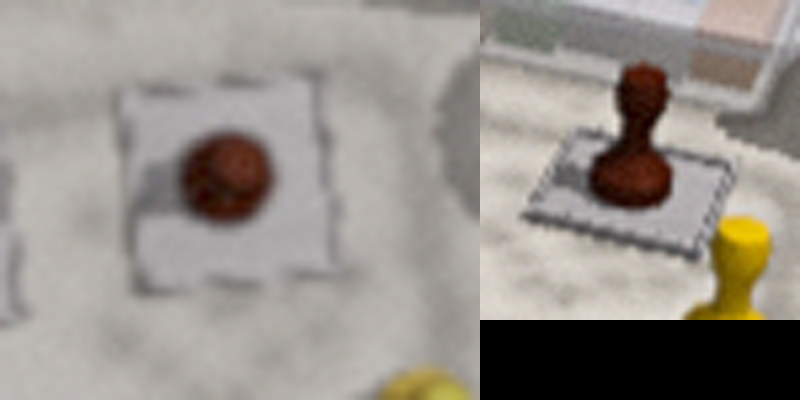

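The stamp stands upright in its dish. Its foot is at crop (227,177) against a dish centre of (229,183), so it is centred to within about 3 mm, and the 9 mm figure was a coarse reading. Everything else is in place, so I'm handing in.

```bash
python3 -c "
from h import *
print(r.sign_off())"
```

```text
the job is handed in; nothing more can be done
None
```

I handed the job in at about 31 s: the vial, bottle and stamp stand upright in the left, middle and right dishes, each within about 3 mm of centre. The cutter lies flat at the notebook's centre, along its long side, and I saw nothing knocked over and did not touch the calculator or tape.

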